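Park the fan unit's transport-lock screw

TASK

The extractor-fan unit on the bench must be freed from its transport lock before use. Pull its red captive screw straight up against the spring, turn it anticlockwise (seen from above) about a fifth of a turn so that its thread catches, and let go so that it stays parked in the raised position. Leave the black captive screw alone.

Things in the scene. Friction and masses are not known exactly. Their poses are not given: they have to be found in the camera images.
- red_head (a point): grip point of the transport-lock screw: on the axis of its round red knurled head (28 mm across, 30 mm tall, axis upright), 15 mm below the head's top; grip at any yaw. It stands on a low white-topped fan unit (fixed, 160 x 260 x 60 mm, level top at z = 60 mm). Screw down: point 30 mm above the unit's top; below the head is only a bush 25 mm across, 8 mm high. z axis up; moves with the screw
- black_head (a point): the same point on the cover screw, which looks the same but has a black head; it stands on the same unit 130 mm from the red one, to either side, and must stay down
- red_lift (a joint): how far the red screw is pulled up, m: 0 = down, 0.016 = hard upper stop. A spring pulls it down, about 4 N at 0 and 8 N at 0.014. Raised 10 mm or more it is free to turn; turned past about 0.75 rad and released it settles on its thread at about 0.009 and stays; not turned, it springs back to 0
- red_turn (a joint): rotation of the red screw, rad: 0 = start, grows anticlockwise seen from above, stop at 1.31. While the screw is down a keyway blocks it at about 0.15. It turns with a light drag of 0.04 N m

How it is judged:
By the outcome, as a careful person would: the job done as asked, in the order asked, and still so for the second after the job is handed in, with the robot touching nothing.
It also fails if it takes over 32 s, if anything falls off the work surface, if the arm or the gripper's body presses on something with over 40 N, if the wrist force passes 120 N, or if a joint passes its speed limit or range.

ROBOT

A 6-joint arm with a two-finger parallel gripper is mounted at the origin on a cart in front of the work surface, level with it; the furniture and walls round the work are solid. World frame = base frame: x ahead of the robot, y to its left, z up, the work surface at z = 0. Lengths are in m, angles in rad, forces in N, time in s.
With the tool pointing down it reaches from about 0.375 to 0.9 m from the base axis. Payload 3.1 kg.
Tool frame: the origin (TCP) lies on the centre line of the jaws, within the pads' length; the fingertips stand 19 mm ahead of it and the grasp point (between the pads) is the TCP; z points along the fingers, y is the direction in which the jaws open and shut (so a half turn about z gives the same grasp; the last joint's range is limited). The gripper opens to 87 mm and grips with 3 to 60 N. Pads are 19 mm wide; open, the fingers measure 117 mm over their backs; the gripper's body (75 mm by 190 mm) begins 51 mm behind the grasp point.
Start: joints at [1.032, 0.527, 1.433, -0, 1.181, -0.178], TCP at [0.22, 0.585, 0.242] pointing down, gripper open.
Joint ranges: [-3.08, 3.08], [-0.75, 2.2], [0.22, 2.44], [-1.43, 4.57], [0, 2.65], [-2.85, 2.85]. Speed limits (rad/s): [2.79, 2.79, 3.14, 3.14, 3.14, 3.14].

INTERFACE

Orientations are given as a rotation vector (axis times angle).
In Python, from cell import env gives the robot as it stands. The module is installed in compiled form; this text tells all that it offers.
- The arm moves only by the tool servo_tool, never from a script. Its argument "deltas" is a list that holds one entry, the list of rows, each a list of 5 numbers: the opening, from -1 (shut) to 1 (fully open), then the shift along the tool's x, y, z in m, then the turn about the tool's z in rad. In form: [[[claw, x, y, z, roll], ...]]. A call has 1 to 20 rows; each row shifts and turns the pose as measured when the row begins, along the tool's axes as they then stand; what a row does not reach is not made up. A row lasts 1/8 s, in which the tool goes at most 62.5 mm and 10.7 degrees, less where a joint would pass 70% of its speed; a pose out of reach is approached as far as the arm can. A call is refused whole if a number of a shift passes 0.0625 or a number of a turn 0.188, either way. A call with a gripper value outside its range is refused whole. The fingers move at their own pace and stop on an object; the grip force is fixed at half the most. Time passes only in rows, so rows that do not move let the fingers close. It gives the time, the measured TCP pose, the force and the opening at its end, in the units of the state.
- env.observe(): the state, without advancing time (a new reading comes with each control period).
- env.grab_frame(name): name is "side" or "top"; returns the picture (384x512x3 uint8, red, green, blue); there is no depth.
- env.get_calibration(name): a dict with "vertical_fov" (degrees; the focal length in pixels is half the picture's height over the tangent of half this angle, whatever the lens; pixels are square), "cx", "cy" (the principal point, pixels), "rvec" (rotation vector, rad) and "tvec" (3), from world to camera coordinates, as OpenCV has them. Camera axes: x right, y down, z forward; pixel columns grow to the right and rows downward; lengths in m; the calibration is good to about 2 mm. A picture is of the moment at which its call begins. get_calibration takes no time and is no camera call.
- env.finish_job(): hands the job in, once; it reports no verdict.
Trained networks look in the newest picture that a camera, given by its name, has taken for a name from the list of things; names that differ only in an ending like _2 or _b are one class to them, and where a whole thing is asked for, a point or a joint stands for the part that bears it (a point fixed in the world has none). Each returns a list of dicts, best first, with "p" (0 to 1); they miss things now and then, are a little off and sometimes report something else, mostly with a low value. They report only what shows in the picture. A call takes as long as a camera call.
- env.silhouettes(camera, query): "pixels" (384x512 bool, what is visible of it).
- env.pinpoint(camera, query): "at" ([x, y, z] in m, in the coordinates of the camera as it stood for that picture, good to about 4 mm: a listed point, or the origin of a listed thing).
The state is a dict: "time": time; "joints": joint angles; "dq": joint speeds; "effort": joint torques, N m; "ee_pos": TCP position; "orientation": TCP orientation; "contact_force": force on the tool from outside, world axes, zero at the start; "wrist_torque": the same for the moment, N m; "width": finger opening in m.
Only numpy, scipy, OpenCV 4.12 (cv2) and the standard library are available. Lean on these libraries where they do the work, as an engineer would, in place of code of your own. Each camera call takes 0.05 s, during which the arm holds its last target.

## Working session

There is one attempt and no reset: what is moved stays moved. The work goes in short steps, Python scripts to look and compute and a tool call to move; the robot and the scene stay as the last step left them, time stands still between calls to the robot, and variables do not carry over. Pictures are saved under pics/ and viewed, and the job is handed in when it is done.

Besides the shell and the picture viewer there is one more tool, called as a command line: name --argument value ..., lists and objects as JSON in quotes. servo_tool: Moves the arm, as the interface text tells. Its arguments: {"type":"object","properties":{"deltas":{"type":"array","items":{"type":"array","items":{"type":"array","items":{"type":"number"}}}}},"required":["deltas"]}

```bash
mkdir -p pics
cat > h.py <<'E'
import numpy as np,cv2
from cell import env
def cal(n):
    c=env.get_calibration(n);R=cv2.Rodrigues(np.array(c['rvec'],float))[0];t=np.array(c['tvec'],float).ravel()
    f=192/np.tan(np.radians(c['vertical_fov'])/2)
    return f,c['cx'],c['cy'],R,t
def c2w(n,p):
    f,cx,cy,R,t=cal(n);return R.T@(np.array(p)-t)
def w2p(n,p):
    f,cx,cy,R,t=cal(n);q=R@np.array(p)+t;return cx+f*q[0]/q[2],cy+f*q[1]/q[2]
def ray(n,u,v,z):
    f,cx,cy,R,t=cal(n);d=R.T@np.array([(u-cx)/f,(v-cy)/f,1]);o=-R.T@t
    return o+d*(z-o[2])/d[2]
def snap(n,fn):
    im=env.grab_frame(n);cv2.imwrite('pics/'+fn,im[:,:,::-1]);return im
E
python3 - <<'E'
from h import *
np.set_printoptions(precision=4,suppress=True)
for n in ['side','top']:
    snap(n,n+'1.png')
    print(env.get_calibration(n))
    for q in ['red_head','black_head']:
        for d in env.pinpoint(n,q): print(n,q,d['p'],c2w(n,d['at']),w2p(n,c2w(n,d['at'])))
print(env.observe())
E
```

```text
{'vertical_fov': 44.36308094454249, 'cx': 243.18569558199144, 'cy': 190.3350378022363, 'rvec': array([ 2.0428, -0.0216, -0.0165]), 'tvec': array([-0.4979,  0.1608,  0.8462])}
side red_head 0.59 [0.4911 0.1947 0.0904] (np.float64(238.1262354689279), np.float64(181.03526826108128))
side black_head 0.6 [0.5225 0.0703 0.0901] (np.float64(255.14061828010392), np.float64(210.33236304271537))
{'vertical_fov': 53.42810826594828, 'cx': 258.36773915206754, 'cy': 191.95490383558626, 'rvec': array([ 2.1705, -2.2011,  0.1051]), 'tvec': array([0.0668, 0.5201, 0.9344])}
top red_head 0.47 [0.4937 0.1996 0.0897] (np.float64(198.41949298215076), np.float64(202.0687391663437))
top black_head 0.42 [0.5277 0.0723 0.0918] (np.float64(253.2389044344863), np.float64(186.653671312372))
{'time': 0.3, 'joints': array([ 1.0325,  0.5279,  1.4331, -0.    ,  1.1814, -0.1785]), 'dq': array([ 0.    , -0.0017, -0.0025, -0.0005,  0.0017,  0.0008]), 'effort': array([  0.0012, -43.9563, -17.655 ,   0.0633,   0.0549,  -0.0001]), 'ee_pos': array([0.2199, 0.5848, 0.2412]), 'orientation': array([-0.5621, -3.0906,  0.0011]), 'contact_force': array([-0.3354, -0.0113,  0.5125]), 'wrist_torque': array([0.0077, 0.0076, 0.0357]), 'width': 0.08669406684585182}
```

View pics/side1.png

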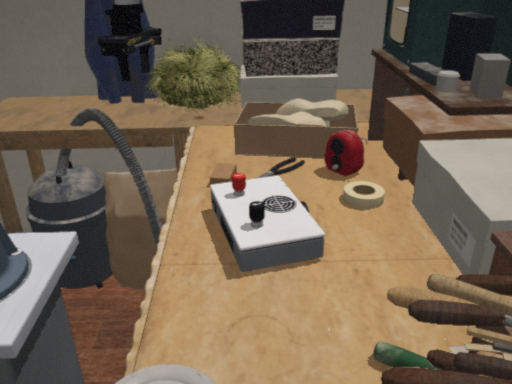

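View pics/top1.png

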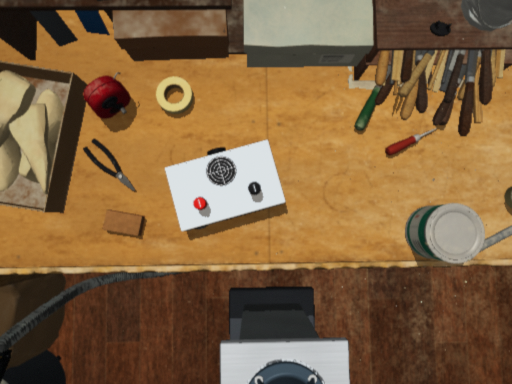

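Run:
```python
from h import *
np.set_printoptions(precision=4,suppress=True)
import cv2
for n in ['top','side']:
    im=cv2.imread(f'pics/{n}1.png').astype(int)
    m=((im[:,:,2]>90)&(im[:,:,2]>2*im[:,:,1])&(im[:,:,2]>2*im[:,:,0])).astype('uint8')
    k,l,s,c=cv2.connectedComponentsWithStats(m)
    for i in range(1,k):
        if s[i][4]>40: print(n,s[i],c[i],ray(n,*c[i],.09),ray(n,*c[i],.1))
o=env.observe();print(cv2.Rodrigues(o['orientation'])[0])
```

```text
top [ 83  76  33  30 568] [97.9595 89.2183] [0.7639 0.4359 0.09  ] [0.7602 0.4318 0.1   ]
top [386 136  30  17 196] [400.4133 144.3929] [ 0.6234 -0.2761  0.09  ] [ 0.6213 -0.2721  0.1   ]
top [194 197  12  13 100] [199.51 202.99] [0.4915 0.197  0.09  ] [0.491  0.1956 0.1   ]
side [331 131  33  29 340] [350.7353 140.6324] [0.7704 0.4105 0.09  ] [0.7641 0.3849 0.1   ]
side [232 173  13  18 188] [238.1649 181.367 ] [0.4911 0.194  0.09  ] [0.4914 0.1734 0.1   ]
[[-0.936   0.3521 -0.0004]
 [ 0.3521  0.936  -0.0007]
 [ 0.0001 -0.0008 -1.    ]]
```

The networks, colour centroids and both views agree: red is at about (0.491, 0.195, 0.090) m, side pixel (238,181), top pixel (199,203). Black is at about (0.524, 0.070), side pixel (256,210), top pixel (254,188), about 129 mm from red. I'm moving to above red now.

servo_tool --deltas '[[[1,-0.039,-0.027,0,0],[1,-0.039,-0.027,0,0],[1,-0.039,-0.027,0,0],[1,-0.039,-0.027,0,0],[1,-0.039,-0.027,0,0],[1,-0.039,-0.027,0,0],[1,-0.039,-0.027,0,0],[1,-0.039,-0.027,0,0],[1,-0.039,-0.027,0,0],[1,-0.039,-0.027,0,0],[1,0,0,0,0]]]'

```text
time: 1.68
ee_pos: [0.5006, 0.1849, 0.2419]
orientation: [0.557, 3.086, 0.006]
contact_force: [-0.8, -0.1, 0.3]
width: 0.0871
```

```bash
cat > rel.py <<'E'
from h import *
np.set_printoptions(precision=4,suppress=True)
o=env.observe();R=cv2.Rodrigues(o['orientation'])[0]
print(o['time'],o['ee_pos'],o['width'],o['contact_force'],o['wrist_torque'],'yaw y',np.arctan2(R[1,1],R[0,1]),'j',o['joints'])
print('tool rel to red',R.T@(np.array([.491,.195,.090])-o['ee_pos']), 'tilt',R[:,2])
E
python3 rel.py; python3 -c "
from h import *
snap('side','side2.png');snap('top','top2.png')"
```

```text
1.675 [0.5006 0.1849 0.2419] 0.08711663032276169 [-0.776  -0.09    0.2615] [ 0.0408  0.0745 -0.0228] yaw y 1.2138191095128792 j [ 0.1432  0.4019  1.6657  0.0024  1.0673 -1.0718]
tool rel to red [0.0133 0.0053 0.1519] tilt [ 0.0063  0.003  -1.    ]
```

servo_tool --deltas '[[[1,0.0135,0.005,0,0],[1,0,0,0.03,0],[1,0,0,0.03,0],[1,0,0,0.03,0],[1,0,0,0,0]]]'

```text
time: 2.4
ee_pos: [0.4792, 0.2056, 0.1508]
orientation: [0.536, 3.095, 0.009]
contact_force: [-0.0, -0.4, 0.2]
width: 0.087
```

```bash
python3 rel.py; python3 -c "
from h import *
snap('side','side3.png');snap('top','top3.png')
for n in ('side','top'):
  for d in env.pinpoint(n,'red_head'): print(n,d['p'],c2w(n,d['at']))"
```

```text
2.4 [0.4792 0.2056 0.1508] 0.08702150965253358 [-0.0257 -0.446   0.2057] [-0.0165 -0.0029  0.0236] yaw y 1.2276988525743882 j [ 0.1878  0.5221  1.7802  0.0073  0.8368 -1.0448]
tool rel to red [-0.0147 -0.0064  0.0608] tilt [ 0.0014  0.0058 -1.    ]
side 0.81 [0.49764784 0.19475521 0.09009603]
```

View pics/side3.png

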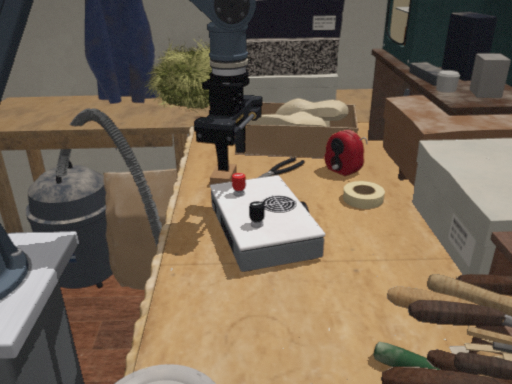

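View pics/top3.png

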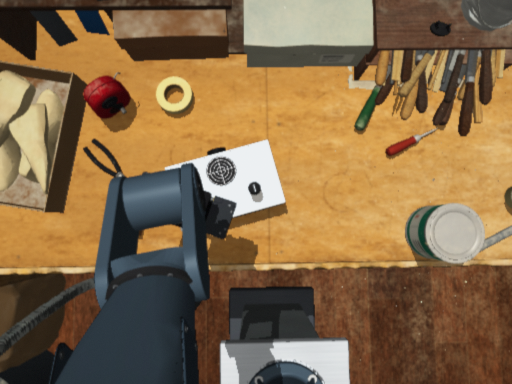

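The hand is above and left of the red head (side pixel 238,182). It drifted about 15 mm because the arm was still settling, so I'll correct that with rest rows.

servo_tool --deltas '[[[1,0,0,0,0],[1,0,0,0,0]]]'

```text
time: 2.85
ee_pos: [0.4842, 0.2056, 0.1559]
orientation: [0.536, 3.083, 0.016]
contact_force: [0.4, -0.1, -0.7]
width: 0.0871
```

```bash
python3 rel.py
```

```text
2.85 [0.4842 0.2056 0.1559] 0.08708465629777518 [ 0.4454 -0.0598 -0.6931] [-0.0085 -0.0562 -0.0395] yaw y 1.2265801614487564 j [ 0.186   0.5149  1.774   0.007   0.8373 -1.0451]
tool rel to red [-0.0093 -0.0085  0.0659] tilt [ 0.0142  0.0079 -0.9999]
```

servo_tool --deltas '[[[1,-0.009,-0.0085,0,0],[1,0,0,0,0],[1,0,0,0,0]]]'

```text
time: 3.22
ee_pos: [0.4909, 0.1933, 0.1566]
orientation: [0.538, 3.081, 0.017]
contact_force: [0.0, -0.3, 0.0]
width: 0.0869
```

```bash
python3 rel.py
```

```text
3.225 [0.4909 0.1933 0.1566] 0.08689542748637583 [ 0.0417 -0.2669  0.0334] [-0.0742 -0.0043  0.0142] yaw y 1.2254238674496 j [ 0.16    0.515   1.7707  0.0074  0.8391 -1.0702]
tool rel to red [0.0013 0.0008 0.0666] tilt [ 0.0158  0.0081 -0.9998]
```

servo_tool --deltas '[[[1,0,0,0.012,0],[1,0,0,0.012,0],[1,0,0,0.012,0],[1,0,0,0.012,0],[1,0,0,0,0],[1,0,0,0,0]]]'

```text
time: 3.98
ee_pos: [0.4907, 0.1937, 0.1036]
orientation: [0.538, 3.084, 0.015]
contact_force: [0.3, -0.1, 0.2]
width: 0.0864
```

```bash
python3 rel.py;python3 -c "
from h import *
snap('side','side4.png')
for d in env.pinpoint('side','red_head'): print(d['p'],c2w('side',d['at']))"
```

```text
3.975 [0.4907 0.1937 0.1036] 0.08644108674005266 [ 0.2799 -0.1377  0.1534] [-0.0425 -0.0127 -0.0119] yaw y 1.225561193430378 j [ 0.1609  0.6054  1.8043  0.0085  0.7185 -1.071 ]
tool rel to red [0.0002 0.0012 0.0136] tilt [ 0.0123  0.0077 -0.9999]
0.61 [0.4934723  0.19225791 0.09226361]
```

View pics/side4.png

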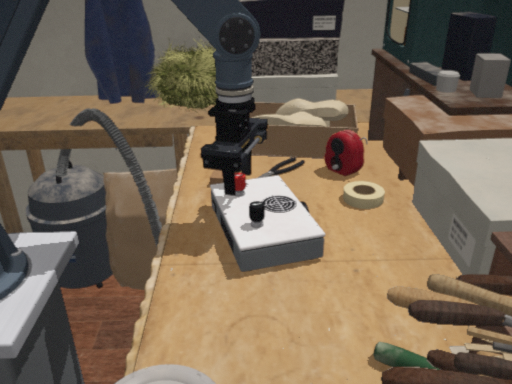

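The red head (side pixel ~240,182) shows between the fingers. Next I lower the last bit and close.

servo_tool --deltas '[[[1,0,0,0.0125,0],[1,0,0,0,0],[1,0,0,0,0],[0,0,0,0,0],[-0.2,0,0,0,0],[-0.3,0,0,0,0],[-0.3,0,0,0,0]]]'

```text
time: 4.95
ee_pos: [0.4917, 0.1939, 0.0917]
orientation: [0.537, 3.081, 0.017]
contact_force: [0.1, 0.3, -0.4]
width: 0.055
```

```bash
python3 rel.py
```

```text
4.95 [0.4917 0.1939 0.0917] 0.05497458958365039 [ 0.0532  0.278  -0.3554] [-0.035   0.04    0.0151] yaw y 1.225640305345597 j [ 0.161   0.6268  1.8102  0.0087  0.6881 -1.0713]
tool rel to red [0.001  0.0008 0.0017] tilt [ 0.0153  0.0081 -0.9998]
```

servo_tool --deltas '[[[-1,0,0,0,0],[-1,0,0,0,0],[-1,0,0,0,0],[-1,0,0,0,0],[-1,0,0,0,0]]]'

```text
time: 5.58
ee_pos: [0.4919, 0.1944, 0.0918]
orientation: [0.537, 3.081, 0.018]
contact_force: [0.6, 0.2, 0.3]
width: 0.0271
```

```bash
python3 rel.py
```

```text
5.575 [0.4919 0.1944 0.0918] 0.027144125302306123 [0.5778 0.2232 0.3301] [-0.0021  0.012  -0.0082] yaw y 1.2255075619496216 j [ 0.1616  0.6267  1.8097  0.0098  0.688  -1.0714]
tool rel to red [0.0011 0.0002 0.0018] tilt [ 0.016   0.0089 -0.9998]
```

Gripped at 27 mm with almost no side force. Pulling up.

servo_tool --deltas '[[[-1,0,0,-0.004,0],[-1,0,0,-0.004,0],[-1,0,0,-0.004,0],[-1,0,0,0,0],[-1,0,0,0,0]]]'

```text
time: 6.2
ee_pos: [0.4919, 0.1944, 0.1029]
orientation: [0.538, 3.081, 0.018]
contact_force: [0.7, 1.3, -7.5]
width: 0.0272
```

```bash
python3 rel.py
```

```text
6.2 [0.4919 0.1944 0.1029] 0.027213963531932773 [ 0.6501  1.2905 -7.4835] [ 0.1982 -0.306  -0.0193] yaw y 1.2252149793834723 j [ 0.1614  0.607   1.8038  0.0099  0.7138 -1.0712]
tool rel to red [0.0012 0.0001 0.0129] tilt [ 0.0157  0.0091 -0.9998]
```

servo_tool --deltas '[[[-1,0,0,-0.002,0],[-1,0,0,0,0],[-1,0,0,0,-0.1],[-1,0,0,0,-0.1],[-1,0,0,0,-0.1],[-1,0,0,0,0]]]'

```text
time: 6.95
ee_pos: [0.4919, 0.1946, 0.1045]
orientation: [0.061, 3.126, 0.016]
contact_force: [2.7, 1.3, -6.6]
width: 0.0273
```

```bash
python3 rel.py
```

```text
6.95 [0.4919 0.1946 0.1045] 0.027294888985370955 [ 2.689   1.2586 -6.592 ] [ 0.1951 -0.361   0.0502] yaw y 1.532136452478103 j [ 0.1613  0.6043  1.8028  0.011   0.7175 -1.3789]
tool rel to red [0.0011 0.0002 0.0144] tilt [ 0.0156  0.0098 -0.9998]
```

servo_tool --deltas '[[[-1,0,0,0,-0.1],[-1,0,0,0,-0.1],[-1,0,0,0,-0.1],[-1,0,0,0,-0.1],[-1,0,0,0,-0.1],[-1,0,0,0,-0.1],[-1,0,0,0,-0.1],[-1,0,0,0,-0.1],[-1,0,0,0,0],[-1,0,0,0,0]]]'

```text
time: 8.2
ee_pos: [0.4917, 0.195, 0.1041]
orientation: [-1.164, 2.899, 0.009]
contact_force: [2.7, 1.8, -8.7]
width: 0.0271
```

```bash
python3 rel.py; python3 -c "
from h import *
snap('side','side5.png')
for d in env.pinpoint('side','red_head'): print(d['p'],c2w('side',d['at']))"
```

```text
8.2 [0.4917 0.195  0.1041] 0.02713275661975445 [ 2.7406  1.785  -8.6502] [ 0.4167 -0.2055 -0.0098] yaw y 2.3342179378720695 j [ 0.161   0.605   1.803   0.0142  0.7173 -2.1839]
tool rel to red [0.0008 0.0005 0.0141] tilt [ 0.0146  0.0118 -0.9998]
0.62 [0.49628328 0.19681843 0.10513801]
```

View pics/side5.png

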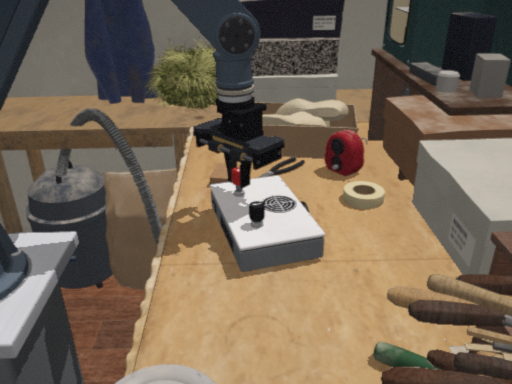

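Turned 1.11 rad and raised about 12 mm: the shank shows under the red head at side pixel (238,188). Before letting go I ease down about 3 mm to check that the thread takes the load.

servo_tool --deltas '[[[-1,0,0,0.0015,0],[-1,0,0,0.0015,0],[-1,0,0,0.0005,0],[-1,0,0,0,0]]]'

```text
time: 8.8
ee_pos: [0.4917, 0.195, 0.1009]
orientation: [-1.163, 2.899, 0.009]
contact_force: [2.2, 0.5, -5.3]
width: 0.0272
```

```bash
python3 rel.py
```

```text
8.8 [0.4917 0.195  0.1009] 0.02715788768191936 [ 2.2033  0.5476 -5.2776] [ 0.3383 -0.0525  0.0334] yaw y 2.333654925694799 j [ 0.1611  0.6107  1.8048  0.0142  0.7098 -2.1834]
tool rel to red [0.0008 0.0005 0.0108] tilt [ 0.0147  0.0118 -0.9998]
```

servo_tool --deltas '[[[-1,0,0,0.0005,0],[-1,0,0,0,0],[0,0,0,0,0],[0.3,0,0,0,0],[0.6,0,0,0,0],[0.6,0,0,0,0]]]'

```text
time: 9.55
ee_pos: [0.4914, 0.1946, 0.102]
orientation: [-1.163, 2.899, 0.007]
contact_force: [-0.8, -0.3, -0.1]
width: 0.0593
```

```bash
python3 rel.py; python3 -c "
from h import *
snap('side','side6.png')
for d in env.pinpoint('side','red_head'): print(d['p'],c2w('side',d['at']))"
```

```text
9.55 [0.4914 0.1946 0.102 ] 0.059251232251042146 [-0.7771 -0.2669 -0.1475] [0.0723 0.0565 0.0232] yaw y 2.334027196978119 j [ 0.1607  0.6083  1.8053  0.0129  0.7116 -2.183 ]
tool rel to red [0.0002 0.0006 0.012 ] tilt [ 0.0148  0.0109 -0.9998]
0.61 [0.49341225 0.19427206 0.10280494]
```

View pics/side6.png

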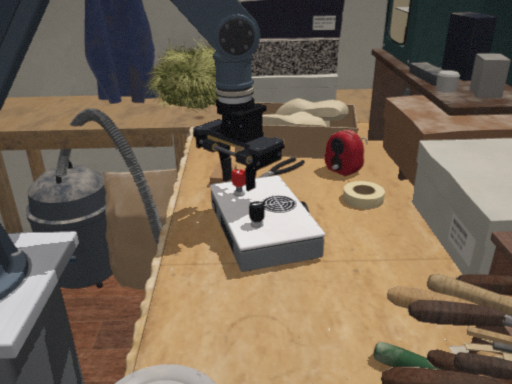

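The jaws are open and the red head (side pixel ~239,177) stays raised. I'll open fully and retreat straight up.

servo_tool --deltas '[[[0.8,0,0,0,0],[0.8,0,0,-0.012,0],[0.8,0,0,-0.015,0],[0.8,0,0,-0.02,0],[0.8,0,0,-0.03,0],[0.8,0,0,-0.03,0],[0.8,0,0,-0.03,0],[0.8,0,0,0,0],[0.8,0,0,0,0],[0.8,0,0,0,0]]]'

```text
time: 10.9
ee_pos: [0.4886, 0.1929, 0.2488]
orientation: [-1.162, 2.895, 0.006]
contact_force: [0.4, 0.1, 0.7]
width: 0.0786
```

```bash
python3 rel.py; python3 -c "
from h import *
im=snap('side','side7.png')
cv2.imwrite('pics/side7c.png',cv2.resize(im[140:270,180:340,::-1],None,fx=4,fy=4))
for q in ('red_head','black_head'):
  for d in env.pinpoint('side',q): print(q,d['p'],c2w('side',d['at']))"
```

```text
10.9 [0.4886 0.1929 0.2488] 0.0785522777429545 [0.3896 0.0795 0.7437] [ 0.0613  0.0488 -0.0314] yaw y 2.334118326686066 j [ 0.1585  0.3761  1.6876  0.0096  1.0576 -2.1803]
tool rel to red [0.0002 0.0006 0.1589] tilt [ 0.0187  0.0115 -0.9998]
red_head 0.61 [0.49325021 0.19433748 0.09985545]
black_head 0.86 [0.52559963 0.06804313 0.08918108]
```

View pics/side7c.png

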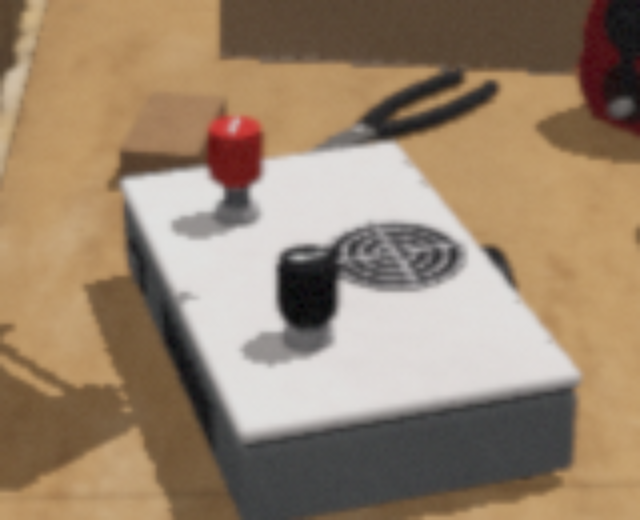

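The red head (side pixel ~239,178) stands raised with its shank showing above the bush at ~(239,189). The black one (~257,212) sits on its bush, and the robot is clear of both.

```bash
python3 -c "
from h import *
print(env.finish_job())"
```

```text
the job is handed in; nothing more can be done
None
```

I gripped the red screw, pulled it up about 12.7 mm and turned it about 1.11 rad anticlockwise. I then eased it down to about 9 mm, let go, backed off straight up and handed the job in at about 11 s.

- **Red screw:** after release it stayed up. The last reading put its point at z ≈ 0.100 m, against 0.090 m at the start, and the shank shows above the bush in the picture.
- **Black screw:** not touched and still down, at z ≈ 0.089 m.
- **Robot:** clear of everything, with the tool point at z ≈ 0.249 m. Tool force was under 1 N after release and about 9 N at the highest reading while pulling.

**Check that didn't settle it:** while still gripping at about 9 mm, I eased down to see whether the thread would take the load. The force stayed at 5.3 N, so that alone did not show it had caught. The screw staying up after release did.

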